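# Nest a set of tapered beakers in their holder and cap the stack

### The job

Put the set of nesting beakers away: stand the large blue one in the round holder, nest the medium yellow one in it, then the small green one in that, and last put the red cap on the green beaker, each fully seated and upright. Work in that order, lower each thing into place and let go of it there rather than dropping it, and leave the orange-capped bottle, the red-capped tube and the bench timer where they are.

Things in the scene. Friction and masses are not known exactly. Their poses are not given: they have to be found in the camera images.
- holder: the round holder, fixed to the bench: a white disc 96 mm across and 3 mm thick carrying an upright grey ring 74 mm across outside, 60 mm inside, whose top is 12 mm above the bench. The blue beaker stands inside the ring on a floor 4 mm above the bench (3 mm play all round). Origin: centre of its underside, z up
- beaker_large: the large blue tapered plastic beaker, round, open at the top, 76 mm tall, 66 mm across the rim and 54 mm across the foot (outside), straight conical wall 3 mm thick, no handle or lip, free-standing upright. Inside, four lugs reach from the floor to 34 mm above the underside; the foot of the next smaller beaker stands on their tops, so that its rim ends up 34 mm higher, with about 2.5 mm play all round. Any yaw will do. Origin: centre of its underside, z up. 40 to 100 g
- beaker_medium: the medium yellow tapered plastic beaker, round, open at the top, 76 mm tall, 60 mm across the rim and 48 mm across the foot (outside), straight conical wall 3 mm thick, no handle or lip, free-standing upright. Inside, four lugs reach from the floor to 34 mm above the underside; the foot of the next smaller beaker stands on their tops, so that its rim ends up 34 mm higher, with about 2.5 mm play all round. Any yaw will do. Origin: centre of its underside, z up. 40 to 100 g
- beaker_small: the small green tapered plastic beaker, round, open at the top, 76 mm tall, 54 mm across the rim and 42 mm across the foot (outside), straight conical wall 3 mm thick, no handle or lip, free-standing upright. Inside, four lugs reach from the floor to 34 mm above the underside; no beaker goes into this one; the cap closes its mouth, 48 mm inside. Any yaw will do. Origin: centre of its underside, z up. 40 to 100 g
- cap: the red plastic cap, 42 mm tall, lying right way up on its plug: a tapered plug at the bottom (10 mm tall, 37 mm across below, 43 mm above), on it a flat disc 58 mm across and 4 mm thick (10 to 14 mm above the underside), on it a round upright knob 20 mm across and 28 mm tall (14 to 42 mm above the underside). Seated, the plug is inside the green beaker's mouth and the disc lies on its rim. Origin: centre of the plug's underside, z up. About 50 g
- bottle_orange: bystander: clear reagent bottle with an orange cap, 56 mm across, 105 mm tall, standing. Origin: centre of its underside
- tube_red: bystander: slim standing tube with a red cap, 33 mm across, 112 mm tall, easily knocked over. Origin: centre of its underside
- bench_timer: bystander: flat white timer with three coloured keys, 62 x 66 x 19 mm. Origin: centre of its underside

How it is judged:
By the outcome, as a careful person would: the job done as asked, in the order asked, and still so for the second after the job is handed in, with the robot touching nothing.
It also fails if it takes over 112 s, if anything falls off the work surface, if the arm or the gripper's body presses on something with over 40 N, if the wrist force passes 120 N, or if a joint passes its speed limit or range.

### The arm

A 6-joint arm with a two-finger parallel gripper is mounted at the origin on a cart in front of the work surface, level with it; the furniture and walls round the work are solid. World frame = base frame: x ahead of the robot, y to its left, z up, the work surface at z = 0. Lengths are in mm, angles in rad, forces in N, time in s.
With the tool pointing down it reaches from about 325 to 775 mm from the base axis. Payload 5.5 kg.
Tool frame: the origin (TCP) lies on the centre line of the jaws, within the pads' length; the fingertips stand 19 mm ahead of it and the grasp point (between the pads) is the TCP; z points along the fingers, y is the line along which they close (so a half turn about z gives the same grasp; the last joint's range is limited). The gripper opens to 85 mm and grips with 20 to 120 N. Pads are 22 mm wide; open, the fingers measure 114 mm over their backs; the gripper's body (76 mm by 85 mm) begins 54 mm behind the grasp point. The pads swing forward as they close: fully open they stand 13 mm farther back than shut.
Start: joints at [1.223, 0.091, 1.231, -0, 1.82, -0.057], TCP at [172.036, 574.822, 250.275] pointing down, gripper open.
Joint ranges: [-2.87, 2.87], [-0.86, 2.18], [0.17, 2.46], [-1.51, 4.65], [0.06, 2.69], [-2.65, 2.65]. Speed limits (rad/s): [2.57, 2.57, 3.01, 3.14, 3.14, 3.14].

### API

Orientations are given as a unit quaternion [x, y, z, w].
In Python, from station import monitor, cams, workorder gives the robot as it stands.
- The arm moves only by the shell command python3 -m crank 'ROWS'. ROWS is JSON, a list of rows, each a list of 5 numbers: the shift along the tool's x, y, z in cm, then the turn about the tool's z in rad, then the closure, from -1 (fully open) to 1 (shut). A call has 1 to 8 rows; each row shifts and turns the commanded pose from where the row before left it, along the tool's axes as they then stand; what a row does not reach is not made up. A row lasts 1/8 s, in which the tool goes at most 62.5 mm and 10.7 degrees, less where a joint would pass 70% of its speed; a pose out of reach is approached as far as the arm can. A call is refused whole if a number of a shift passes 6.25 or a number of a turn 0.188, either way. A call with a gripper value outside its range is refused whole. The fingers move at their own pace and stop on an object; the grip force is fixed at half the most. Time passes only in rows, so rows that do not move let the fingers close. It gives the time, the measured TCP pose, the force, the opening and the grip force at its end, in the units of the state.
- monitor.get_state(): the state, without advancing time (a new reading comes with each control period).
- cams.snapshot(name): name is "scene" or "top" or "wrist"; returns (picture, depth): 420x560x3 uint8, blue, green, red; 420x560 float32, mm along the optical axis (not along the pixel's ray), 0 where there is no reading.
- cams.get_calibration(name): a dict with "K" (3x3 intrinsics, pixels), "D" ([k1, k2, p1, p2, k3] as OpenCV has them; the pictures are not rectified), "R" (3x3) and "t" (3): a world point X has camera coordinates R X + t. Camera axes: x right, y down, z forward; pixel columns grow to the right and rows downward; lengths in mm; the calibration is good to about 2 mm. A picture is of the moment at which its call begins: read the wrist's pose just before it. get_calibration takes no time and is no camera call; for the wrist camera it gives the pose at the moment of the call.
- workorder.hand_in(): hands the job in; it is judged then, once.
The state is a dict: "t": time; "joint_positions": joint angles; "joint_velocities": joint speeds; "effort": joint torques, N m; "ee_pos": TCP position; "tcp_rot": TCP orientation; "ft_force": force on the tool from outside, world axes, zero at the start; "torque": the same for the moment, N m; "finger_gap": opening from 0.0 (shut) to 1.0 (fully open); "finger_force": force on a finger pad.
Only numpy, scipy, OpenCV 4.12 (cv2) and the standard library are available. Lean on these libraries where they do the work, as an engineer would, in place of code of your own. Each camera call takes 0.05 s, during which the arm holds its last target. There are 200 camera calls.

## Working session

There is one attempt and no reset: what is moved stays moved. The work goes in short steps, Python scripts to look and compute and a shell command to move; the robot and the scene stay as the last step left them, time stands still between calls to the robot, and variables do not carry over. Pictures are saved under pics/ and viewed, at most 16 in all, crops included, and the job is handed in when it is done.

```bash
mkdir -p pics; ls
cat > h.py <<'E'
import numpy as np, cv2
from station import monitor, cams, workorder
def snap(n):
    c=cams.get_calibration(n); p,d=cams.snapshot(n)
    return p,d,{k:np.array(v,float) for k,v in c.items()}
def ray(c,uv,z):
    """pixels -> world points on plane z"""
    q=cv2.undistortPoints(np.array(uv,float).reshape(-1,1,2),c["K"],c["D"]).reshape(-1,2)
    d=np.c_[q,np.ones(len(q))]@c["R"]; o=-c["R"].T@c["t"]
    return o+d*((z-o[2])/d[:,2])[:,None]
def cloud(d,c):
    v,u=np.nonzero(d>0)
    q=cv2.undistortPoints(np.c_[u,v].astype(float).reshape(-1,1,2),c["K"],c["D"]).reshape(-1,2)
    P=(np.c_[q,np.ones(len(q))]*d[v,u][:,None]-c["t"])@c["R"]
    return u,v,P
E
python3 - <<'E'
from h import *
for n in("top","scene"):
    p,d,c=snap(n); cv2.imwrite(f"pics/{n}0.png",p); print(n,(-c["R"].T@c["t"]).round(),c["R"][2].round(2))
    np.savez(f"{n}0.npz",p=p,d=d,**c)
s=monitor.get_state(); print(s)
E
```

```text
pics
top [ 556.    7. 1127.] [ 0.03 -0.01 -1.  ]
scene [ 111. -594.  803.] [ 0.47  0.55 -0.7 ]
{'t': 0.1, 'joint_positions': array([ 1.22333896e+00,  9.18444167e-02,  1.23178452e+00,  1.17279226e-05,
        1.81980085e+00, -5.67305336e-02]), 'joint_velocities': array([ 4.16560853e-04, -2.48608575e-03, -3.16339950e-03, -3.17971083e-05,
        9.64346022e-04, -1.98221610e-04]), 'effort': array([ 2.99966945e-03, -4.60219109e+01, -4.19216967e+01, -1.85811268e-05,
        1.06625736e-02,  4.49249171e-06]), 'ee_pos': array([171.93023991, 574.61052551, 249.21671438]), 'tcp_rot': array([ 1.44850539e-01,  9.89453120e-01, -8.98733259e-04, -1.89944842e-04]), 'ft_force': array([ 0.38910504,  0.60369625, -0.82506911]), 'torque': array([-0.00179159, -0.05333414, -0.05823027]), 'finger_force': 0.0, 'finger_gap': 1.0013421793048507}
```

View pics/top0.png

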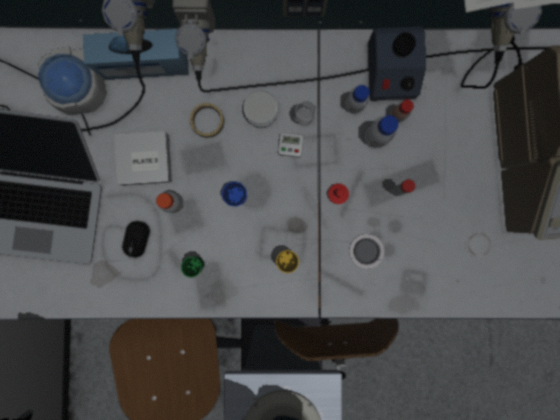

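View pics/scene0.png

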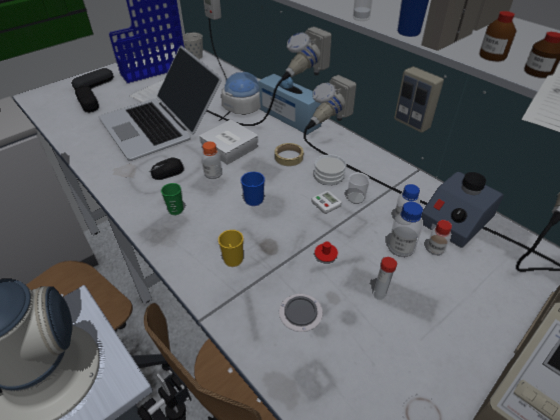

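The top view shows blue at (235,193), yellow (287,260), green (192,265), cap (338,193) and holder (367,251). The bystanders are the tube (408,186), timer (290,146) and bottle (165,201). Next I measure positions from the colour masks plus depth.

```bash
cat > m.py <<'E'
from h import *
H={"blue":(105,130),"yellow":(18,35),"green":(45,85),"red":(0,6)}
def mask(p,n,lo=90,vl=30):
    h=cv2.cvtColor(p,cv2.COLOR_BGR2HSV); a,b=H[n]
    m=(h[...,0]>=a)&(h[...,0]<=b)
    if n=="red": m|=h[...,0]>=174
    return m&(h[...,1]>lo)&(h[...,2]>vl)
def circ(xy):
    A=np.c_[2*xy,np.ones(len(xy))]; s=np.linalg.lstsq(A,(xy**2).sum(1),rcond=None)[0]
    return s[:2],np.sqrt(s[2]+s[:2]@s[:2])
E
python3 - <<'E'
from m import *
for n,seeds in(("top",{"blue":(235,193),"yellow":(287,260),"green":(192,265),"red":(338,193),"holder":(367,251),"tube":(408,186),"bottle":(165,201),"timer":(290,146)}),("scene",{"blue":(254,189),"yellow":(232,248),"green":(173,199),"red":(326,252),"holder":(302,311),"tube":(385,278),"bottle":(211,160),"timer":(326,201)})):
    f=np.load(n+"0.npz"); p,d=f["p"],f["d"]; c={k:f[k] for k in"KDRt"}
    u,v,P=cloud(d,c)
    for k,(a,b) in seeds.items():
        if k in H:
            _,L=cv2.connectedComponents(mask(p,k).astype(np.uint8)); w=L[b-15:b+15,a-15:a+15]; w=w[w>0]; l=np.bincount(w).argmax()
            Q=P[L[v,u]==l]; m=(L==l).astype(np.uint8)
            zr={"red":14}.get(k,76)
            top=Q[np.abs(Q[:,2]-zr)<6]
            o=top.mean(0) if len(top) else None
            (cx,r)=circ(top[:,:2]) if len(top)>5 else (None,0)
            ct=max(cv2.findContours(m,0,1)[0],key=cv2.contourArea); W=ray(c,ct,zr if n=="top" else 76)
            print(n,k,m.sum(),"zmax",Q[:,2].max().round(),"circ",cx,round(r,1),"minenc",cv2.minEnclosingCircle(W[:,:2].astype(np.float32)))
        else:
            s=(abs(u-a)<32)&(abs(v-b)<32)&(P[:,2]>(5 if k!="holder" else 2)); Q=P[s]; print(n,k,len(Q),Q[:,:2].min(0).round(),Q[:,:2].max(0).round(),np.median(Q,0).round(),Q[:,2].max().round())
E
```

```text
top blue 493 zmax 83.0 circ [634.04674294 124.64073486] 30.7 minenc ((633.3817138671875, 125.222412109375), 33.25341796875)
top yellow 415 zmax 82.0 circ [460.22777957 -11.82719108] 27.7 minenc ((459.658447265625, -11.124661445617676), 30.102872848510742)
top green 313 zmax 82.0 circ [446.86563367 233.68276315] 24.5 minenc ((448.7491149902344, 231.62686157226562), 28.32463836669922)
top red 346 zmax 49.0 circ [ 639.16362576 -153.15954848] 21.7 minenc ((638.8117065429688, -153.23114013671875), 29.003435134887695)
top holder 2137 [ 396. -320.] [ 566. -148.] [ 481. -233.    4.] 18.0
top tube 486 [ 574. -432.] [ 746. -262.] [ 648. -314.   32.] 118.0
top bottle 1258 [533. 237.] [704. 407.] [629. 316.  50.] 111.0
top timer 1006 [ 685. -108.] [858.  64.] [788. -19.  18.] 76.0
scene blue 666 zmax 79.0 circ [633.6935839  123.88007147] 30.9 minenc ((610.9360961914062, 95.74354553222656), 68.15058135986328)
scene yellow 737 zmax 79.0 circ [459.36538514 -13.19006012] 28.0 minenc ((442.5229797363281, -33.63821029663086), 56.0773811340332)
scene green 478 zmax 79.0 circ [447.27069898 232.17943191] 25.0 minenc ((433.4216003417969, 200.0078125), 62.689918518066406)
scene red 358 zmax 45.0 circ [ 638.35636875 -154.77352951] 21.4 minenc ((599.4765625, -186.48670959472656), 30.548416137695312)
scene holder 1369 [ 398. -329.] [ 594. -129.] [ 482. -232.    4.] 15.0
scene tube 801 [ 630. -332.] [ 809. -217.] [ 645. -316.   54.] 115.0
scene bottle 1840 [462. 127.] [786. 554.] [670. 316.  49.] 109.0
scene timer 1087 [685. -82.] [946.  85.] [829. -19.  19.] 74.0
```

```bash
python3 -m crank '[[0,0,0,-0.146,-1],[0,0,0,-0.145,-1],[-4.2,-4.1,0,0,-1],[-4.2,-4.1,0,0,-1],[-4.2,-4.1,0,0,-1],[-4.2,-4.1,0,0,-1],[-4.2,-4.1,0,0,-1],[-4.2,-4.1,0,0,-1]]'; python3 -m crank '[[-4.2,-4.1,0,0,-1],[-4.2,-4.1,0,0,-1],[-4.2,-4.1,0,0,-1],[-4.2,-4.1,0,0,-1],[-4.2,-4.0,0,0,-1],[0,0,0,0,-1],[0,0,0,0,-1]]'
python3 - <<'E'
from m import *
p,d,c=snap("wrist"); cv2.imwrite("pics/w1.png",p); print((-c["R"].T@c["t"]).round(1),c["R"].round(3).tolist())
s=monitor.get_state();print(s["ee_pos"],s["tcp_rot"])
f=np.load("top0.npz"); q,dt=f["p"],f["d"]; ct={k:f[k] for k in"KDRt"}
u,v,P=cloud(dt,ct); s=(abs(u-367)<25)&(abs(v-251)<25)&(P[:,2]>0)
# disc outer edge by brightness
g=cv2.cvtColor(q,6); x=g[225:277,341:393]; m=np.zeros_like(g); m[225:277,341:393]=x>130
print(np.percentile(x,[10,50,90]))
k=max(cv2.findContours(m,0,1)[0],key=cv2.contourArea); W=ray(ct,k,3); print(circ(W[:,:2]),cv2.minEnclosingCircle(W[:,:2].astype(np.float32)))
cv2.imwrite("pics/hold.png",cv2.resize(q[221:281,337:397],(480,480)))
E
```

```text
t: 1.1
ee_pos: [425.1, 327.3, 249.8]
tcp_rot: [-0.0, 1.0, -0.0, -0.0]
ft_force: [-0.1, 0.9, -0.1]
finger_gap: 0.999
finger_force: 0.0
t: 1.98
ee_pos: [633.9, 125.0, 249.5]
tcp_rot: [0.0, 1.0, 0.0, -0.001]
ft_force: [0.6, 0.2, 0.2]
finger_gap: 1.001
finger_force: 0.0
[549.9 125.7 372.7] [[-0.001, 1.0, 0.0], [0.947, 0.0, 0.321], [0.321, 0.001, -0.947]]
[633.60207837 125.68946394 250.17158929] [-5.14189007e-04  9.99999803e-01  1.96181389e-04 -3.03369843e-04]
[ 69. 112. 120.]
(array([ 478.5590749 , -232.63962214]), np.float64(41.059731547784416)) ((451.7363586425781, -232.03976440429688), 31.610349655151367)
```

View pics/w1.png

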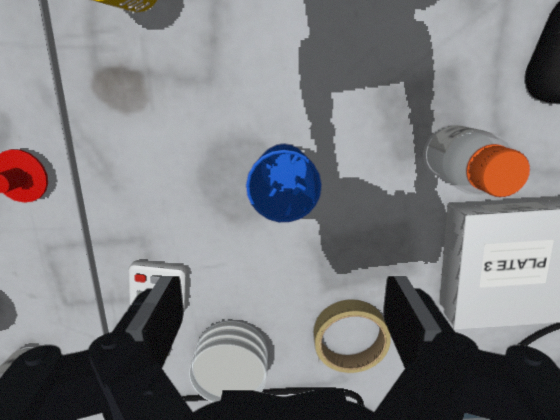

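View pics/hold.png

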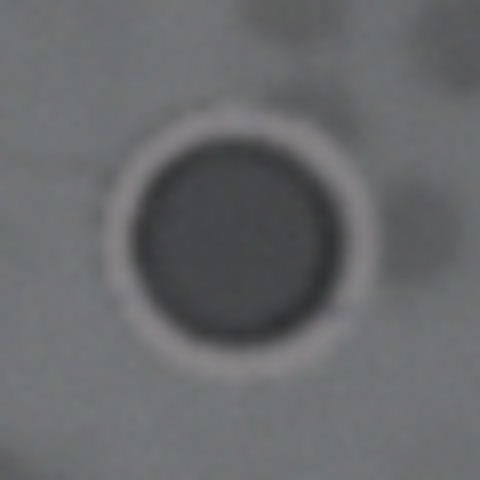

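Wrist view: the blue rim is centred at (284,183), with the fingers at the bottom (145,320) and (415,320). In the crop, the holder's dark ring is centred at about (240,242). I measure both.

```bash
cat >> m.py <<'E'
def rim(p,d,c,n,zr=76,R=None,near=None,lo=90,tol=4):
    """rim circle: hull contour cast on z=zr (robust fit), and depth points near zr"""
    m=mask(p,n,lo).astype(np.uint8)
    k,L,st,ce=cv2.connectedComponentsWithStats(m)
    i=1+(st[1:,4].argmax() if near is None else (np.hypot(*(ce[1:]-near).T)+1e3*(st[1:,4]<150)).argmin())
    cn=max(cv2.findContours((L==i).astype(np.uint8),0,1)[0],key=cv2.contourArea)
    W=ray(c,cv2.convexHull(cn),zr)[:,:2]
    u,v,P=cloud(d,c); Q=P[(L[v,u]==i)&(abs(P[:,2]-zr)<tol)]
    x=cv2.minEnclosingCircle(W.astype(np.float32))
    # fit with known radius on contour
    from scipy.optimize import least_squares
    F=least_squares(lambda a:np.hypot(*(W-a[:2]).T)-(R or a[2]),[*x[0],x[1]],loss="soft_l1").x
    D=least_squares(lambda a:np.hypot(*(Q[:,:2]-a[:2]).T)-a[2],[*x[0],x[1]],loss="soft_l1").x if len(Q)>20 else None
    return np.round(F,1),None if D is None else D.round(1),len(Q),ce[i].round()
def dark(p,c,z,lo,hi,box):
    g=cv2.cvtColor(p,6); m=np.zeros_like(g); a,b,s=box; w=np.s_[max(0,b-s):b+s,max(0,a-s):a+s]; m[w]=(g[w]>=lo)&(g[w]<hi)
    k=max(cv2.findContours(m,0,1)[0],key=cv2.contourArea); W=ray(c,cv2.convexHull(k),z)[:,:2]
    return circ(W),cv2.minEnclosingCircle(W.astype(np.float32))
E
python3 - <<'E'
from m import *
f=np.load("top0.npz"); q,dt=f["p"],f["d"]; ct={k:f[k] for k in"KDRt"}
print(dark(q,ct,12,0,92,(367,251,20)))
p,d,c=snap("wrist"); print(rim(p,d,c,"blue",76,33)); print(rim(p,d,c,"blue",76))
print(monitor.get_state()["ee_pos"])
E
```

```text
((array([ 481.596321  , -229.97553847]), np.float64(35.89401789066041)), ((480.8946228027344, -229.86013793945312), 36.7355842590332))
(array([631.1, 126.1,  34.7]), array([632.1, 126.5,  30.9]), 823, array([283., 184.]))
(array([631.1, 126.1,  33. ]), array([632.1, 126.5,  30.9]), 823, array([283., 184.]))
[633.46140109 125.99848875 250.6030966 ]
```

```bash
python3 -m crank '[[0.2,0,5,0,-1],[0,0,5,0,-1],[0,0,5,0,-1],[0,0,2.5,0,-1],[0,0,1.5,0,-1],[0,0,0,0,-1],[0,0,0,0,1],[0,0,0,0,1]]'; python3 -m crank '[[0,0,0,0,1],[0,0,0,0,1],[0,0,0,0,1],[0,0,0,0,1]]'
```

```text
t: 3.08
ee_pos: [633.7, 125.3, 63.6]
tcp_rot: [-0.0, 1.0, 0.0, 0.003]
ft_force: [1.9, 0.2, 8.5]
finger_gap: 0.749
finger_force: 67.0
t: 3.58
ee_pos: [633.8, 125.2, 63.6]
tcp_rot: [-0.0, 1.0, 0.001, 0.003]
ft_force: [0.2, 0.4, 6.0]
finger_gap: 0.75
finger_force: 66.3
```

```bash
python3 -m crank '[[0,0,-1,0,1],[0,0,-3,0,1],[0,0,-5,0,1],[0,0,-4,0,1],[0,0,-1,0,1],[0.3,-2,0,0,1],[0.6,-4,0,0,1],[0.9,-4.5,0,0,1]]'; python3 -m crank '[[1,-5,0,0,1],[1,-5,0,0,1],[1,-5,0,0,1],[1,-4.5,0,0,1],[1,-3.5,0,0,1],[0.5,-2,0,0,1],[0,0,0,0,1],[0,0,0,0,1]]'
python3 - <<'E'
from m import *
s=monitor.get_state();p,d,c=snap("wrist"); cv2.imwrite("pics/w2.png",p); print(s["ee_pos"],s["tcp_rot"],s["ft_force"])
np.savez("w2.npz",p=p,d=d,**c)
E
```

```text
t: 4.58
ee_pos: [612.7, 18.0, 196.8]
tcp_rot: [-0.0, 1.0, -0.0, -0.003]
ft_force: [0.6, -0.3, -1.0]
finger_gap: 0.75
finger_force: 66.0
t: 5.58
ee_pos: [559.2, -229.2, 199.6]
tcp_rot: [-0.0, 1.0, 0.001, -0.0]
ft_force: [0.2, 0.3, 0.3]
finger_gap: 0.747
finger_force: 66.0
[ 559.24290605 -229.19079243  199.61676748] [-4.87257876e-04  9.99999670e-01  5.16277939e-04 -3.94721343e-04] [0.19477176 0.33574354 0.30014975]
```

View pics/w2.png

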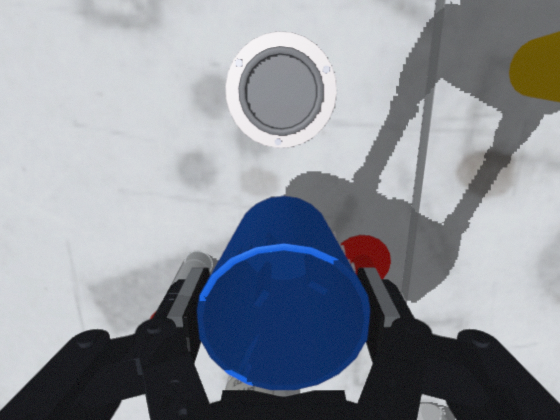

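The held beaker's rim is centred at about (284,316) and the holder ring at (281,89), both in clear view. I compute the offset between them from this one picture.

```bash
cat >> m.py <<'E'
def held(p,d,c,n,rimz,r0,foot_r,lo=90):
    """circle centre in height slices of the outer wall + depth rim"""
    from scipy.optimize import least_squares
    m=mask(p,n,lo).astype(np.uint8); k,L,st,ce=cv2.connectedComponentsWithStats(m); i=1+st[1:,4].argmax()
    u,v,P=cloud(d,c); Q=P[(cv2.erode((L==i).astype(np.uint8),np.ones((3,3)))[v,u]>0)]
    print("zmax",np.percentile(Q[:,2],[0.5,99.5]).round(1))
    cam=(-c["R"].T@c["t"])
    for h in (8,24,40,76):
        z=rimz-76+h; r=foot_r+(r0-foot_r)*h/76
        q=Q[abs(Q[:,2]-z)<(3 if h<76 else 2.5)]
        if h<76: q=q[q[:,0]<np.median(q[:,0])+8]
        a=q[:,:2].mean(0); a=least_squares(lambda a:np.hypot(*(q[:,:2]-a).T)-(r-(1 if h==76 else 0)),a+[20 if h<76 else 0,0],loss="soft_l1").x
        print(h,len(q),a.round(1))
    # rim hull: lower part of the mask
    cn=max(cv2.findContours((L==i).astype(np.uint8),0,1)[0],key=cv2.contourArea).reshape(-1,2)
    W=ray(c,cn,rimz)[:,:2]; cen=np.median(W,0)
    F=cen
    for _ in range(3):
        W2=W[W[:,0]>F[0]-3]; W2=W2[abs(np.hypot(*(W2-F).T)-r0)<8]
        F=least_squares(lambda a:np.hypot(*(W2-a[:2]).T)-r0,F,loss="soft_l1",f_scale=.5).x
    print("hull rim",len(W2),F.round(1), abs(np.hypot(*(W2-F).T)-r0).mean().round(2))
E
python3 - <<'E'
from m import *
f=np.load("w2.npz"); p,d=f["p"],f["d"]; c={k:f[k] for k in"KDRt"}
held(p,d,c,"blue",199.6+12.4,33,27)
print("ring",dark(p,c,12,0,150,(281,89,52)))
g=cv2.cvtColor(p,6);print(g[89,215:350:3])
print("disc",dark(p,c,3,228,256,(281,89,62)))
E
```

```text
zmax [137.7 212.4]
8 447 [ 554.5 -228.6]
24 759 [ 554.6 -228.6]
40 1206 [ 555.5 -228.4]
76 3884 [ 558.3 -228.4]
hull rim 236 [ 557.  -228.5] 0.37
ring ((array([ 479.90237793, -229.94099528]), np.float64(35.49190909232653)), ((480.0741882324219, -229.6740264892578), 35.96298599243164))
[176 174 177 182 241 241 241 239 135 131  65 141 142 145 144 141 145 143
 142 143 144 144 142 141 141 141 142 142 142 139 141 142 140 138 113 131
 120 234 234 234 229 216 216 217 215]
disc ((array([ 479.50383407, -230.61168079]), np.float64(46.86177451506057)), ((479.5082702636719, -230.6666259765625), 47.044185638427734))
```

```bash
python3 -m crank '[[2,-0.2,0,0,1],[4,0,0,0,1],[1.5,0,3,0,1],[0,0,4,0,1],[0,0,3,0,1],[0,0,1,0,1],[0,0,0,0,1],[0,0,0,0,1]]'
python3 - <<'E'
from m import *
s=monitor.get_state();p,d,c=snap("wrist"); cv2.imwrite("pics/w3.png",p); print(s["ee_pos"],s["tcp_rot"],s["ft_force"])
held(p,d,c,"blue",s["ee_pos"][2]+12.4,33,27)
np.savez("w3.npz",p=p,d=d,**c)
p,d,c=snap("scene"); cv2.imwrite("pics/s3.png",cv2.resize(p[240:360,240:380],(560,480)))
E
```

```text
t: 6.62
ee_pos: [485.2, -232.3, 92.1]
tcp_rot: [-0.0, 1.0, -0.001, 0.001]
ft_force: [-0.6, 0.9, 0.2]
finger_gap: 0.746
finger_force: 66.0
[ 485.16577463 -232.29140178   92.14522194] [-3.71182550e-04  9.99998965e-01 -6.87396047e-04  1.20830920e-03] [-0.6197996   0.90701778  0.17657879]
zmax [ 30.3 104.9]
8 466 [ 481.  -231.8]
24 747 [ 480.5 -231.9]
40 1171 [ 481.5 -231.5]
76 3868 [ 484.2 -231.4]
hull rim 236 [ 483.  -231.6] 0.37
```

View pics/w3.png

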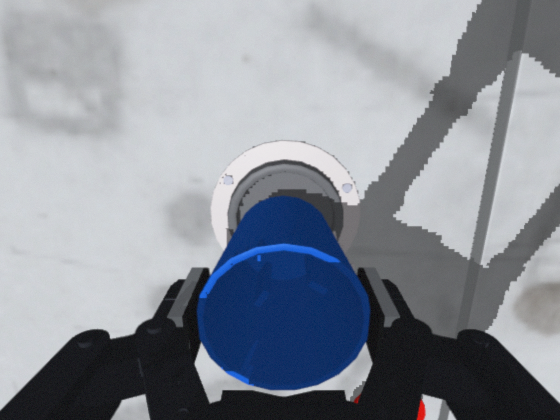

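Beaker foot is just in front of the ring centre, about 1 mm off in x and 1.5 mm in y. I correct that and lower.

```bash
python3 -m crank '[[0.1,0.15,0,0,1],[0,0,0,0,1],[0,0,0.7,0,1],[0,0,0.6,0,1],[0,0,0.4,0,1],[0,0,0.3,0,1],[0,0,0,0,1],[0,0,0,0,1]]'
python3 -m crank '[[0,0,0.3,0,1],[0,0,0.2,0,1],[0,0,0,0,1],[0,0,0,0,1]]'
```

```text
t: 7.72
ee_pos: [483.0, -230.7, 70.0]
tcp_rot: [-0.0, 1.0, -0.0, -0.0]
ft_force: [-0.2, -1.3, -1.0]
finger_gap: 0.752
finger_force: 66.2
t: 8.22
ee_pos: [483.7, -230.9, 68.1]
tcp_rot: [-0.0, 1.0, -0.001, 0.001]
ft_force: [-5.9, 2.1, 12.1]
finger_gap: 0.745
finger_force: 67.2
```

```bash
python3 -m crank '[[0,0,-0.1,0,1],[0,0,0,0,0.4],[0,0,0,0,0],[0,0,0,0,-1],[0,0,0,0,-1],[0,0,0,0,-1],[0,0,0,0,-1]]'
python3 -m crank '[[0,0,-1,0,-1],[0,0,-3,0,-1],[0,0,-4,0,-1],[5,0,-5,0,-1],[4,0,-2,0,-1],[0,0,0,0,-1],[0,0,0,0,-1]]'
python3 - <<'E'
from m import *
s=monitor.get_state();p,d,c=snap("wrist"); cv2.imwrite("pics/w4.png",p); print(s["ee_pos"],s["tcp_rot"],s["ft_force"])
print(rim(p,d,c,"blue",80,33))
u,v,P=cloud(d,c); Q=P[mask(p,"blue")[v,u]]; print(np.percentile(Q[:,2],[1,50,97,99.5]))
E
```

```text
t: 9.1
ee_pos: [483.2, -230.5, 66.0]
tcp_rot: [-0.0, 1.0, 0.0, -0.0]
ft_force: [0.6, 0.1, -0.1]
finger_gap: 0.998
finger_force: 0.0
t: 9.98
ee_pos: [399.3, -230.6, 210.6]
tcp_rot: [-0.0, 1.0, -0.0, 0.0]
ft_force: [-0.1, -0.1, 0.0]
finger_gap: 1.003
finger_force: 0.0
[ 399.25953723 -230.63338176  210.5633809 ] [-2.56530411e-06  9.99999922e-01 -7.58122627e-05  3.87936997e-04] [-0.1136234  -0.12406216  0.02770796]
(array([ 472.2, -230.3,   45.3]), array([ 480.2, -230.1,   30.9]), 998, array([283., 284.]))
[ 5.08316791 53.24605795 79.93176634 80.54098359]
```

View pics/w4.png

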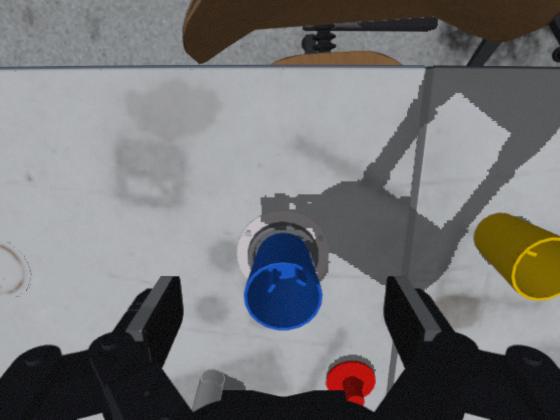

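Blue is standing in the holder with its rim at z≈80, centred at (480,−230). Next is yellow.

```bash
python3 -m crank '[[-1.5,4,0,0,-1],[-1.6,5.5,0,0,-1],[-1.5,5.5,0,0,-1],[-1.5,5,0,0,-1],[0,1.9,0,0,-1],[0,0,0,0,-1],[0,0,0,0,-1]]'
python3 - <<'E'
from m import *
s=monitor.get_state();p,d,c=snap("wrist"); cv2.imwrite("pics/w5.png",p); print(s["ee_pos"])
print(rim(p,d,c,"yellow",76,30)); print(rim(p,d,c,"yellow",76))
E
```

```text
t: 10.9
ee_pos: [460.0, -12.0, 209.6]
tcp_rot: [-0.0, 1.0, -0.0, -0.001]
ft_force: [-0.5, 0.5, 0.7]
finger_gap: 0.998
finger_force: 0.0
[460.02993996 -11.95584369 209.6242044 ]
(array([455.9, -11. ,  32.8]), array([457.6, -10.7,  27.9]), 976, array([283., 196.]))
(array([455.4, -11. ,  30.7]), array([457.6, -10.7,  27.9]), 976, array([283., 196.]))
```

```bash
python3 -m crank '[[0.15,0.1,4,0,-1],[0,0,5,0,-1],[0,0,3.5,0,-1],[0,0,2,0,-1],[0,0,0,0,-1],[0,0,0,0,-1]]'; python3 -m crank '[[0,0,0,0,1],[0,0,0,0,1],[0,0,0,0,1],[0,0,0,0,1],[0,0,0,0,1],[0,0,0,0,1]]'
```

```text
t: 11.7
ee_pos: [459.0, -11.3, 66.6]
tcp_rot: [0.0, 1.0, -0.0, 0.001]
ft_force: [-0.3, 0.1, 0.5]
finger_gap: 0.997
finger_force: 0.0
t: 12.45
ee_pos: [459.5, -10.9, 67.5]
tcp_rot: [-0.0, 1.0, -0.0, 0.002]
ft_force: [-1.6, -0.7, 5.6]
finger_gap: 0.665
finger_force: 63.6
```

```bash
python3 -m crank '[[0,0,-1,0,1],[0,0,-3,0,1],[0,0,-5,0,1],[0,0,-4,0,1],[-0.5,-1.5,-1,0,1],[-1.5,-3.4,0,0,1],[-2,-4,0,0,1],[-2,-4,0,0,1]]'; python3 -m crank '[[-2,-4,0,0,1],[-1.5,-3,0,0,1],[-0.5,-2,0,0,1],[0,0,0,0,1],[0,0,0,0,1]]'
python3 - <<'E'
from m import *
s=monitor.get_state();p,d,c=snap("wrist"); cv2.imwrite("pics/w6.png",p); print(s["ee_pos"],s["tcp_rot"],s["ft_force"])
np.savez("w6.npz",p=p,d=d,**c)
held(p,d,c,"yellow",s["ee_pos"][2]+8.5,30,24)
print(rim(p,d,c,"blue",80,33)); 
print("disc",dark(p,c,3,228,256,(281,89,62)))
E
```

```text
t: 13.45
ee_pos: [518.6, -141.5, 203.9]
tcp_rot: [-0.0, 1.0, 0.0, -0.001]
ft_force: [0.7, 0.9, -0.1]
finger_gap: 0.668
finger_force: 64.1
t: 14.08
ee_pos: [558.2, -228.9, 205.3]
tcp_rot: [-0.0, 1.0, 0.0, -0.0]
ft_force: [-0.1, 0.7, -1.3]
finger_gap: 0.667
finger_force: 64.1
[ 558.16648735 -228.93963231  205.29289077] [-2.82351876e-04  9.99999870e-01  3.53751154e-04 -2.36909389e-04] [-0.05546213  0.73522525 -1.31307799]
zmax [139.9 214.4]
8 440 [ 593.3 -238.7]
24 744 [ 553.4 -228.9]
40 1049 [ 553.8 -228.5]
76 3354 [ 556.5 -228. ]
hull rim 214 [ 555.5 -228.4] 0.45
(array([ 481.4, -230.2,   32.7]), array([ 481.2, -230.2,   30.7]), 1522, array([280.,  95.]))
disc ((array([ 475.24310621, -230.45581154]), np.float64(42.642363936547696)), ((454.0020751953125, -228.87353515625), 38.44373321533203))
```

View pics/w6.png

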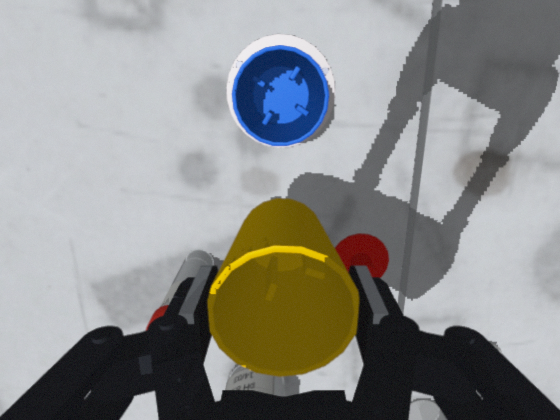

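Held yellow is at the bottom centre and the blue mouth is at (280,95), clear for entry. Moving over it.

```bash
python3 -m crank '[[2,-0.15,0,0,1],[3.5,0,0,0,1],[1.75,0,2,0,1],[0,0,2,0,1],[0,0,0.7,0,1],[0,0,0,0,1],[0,0,0,0,1]]'
python3 - <<'E'
from m import *
s=monitor.get_state();p,d,c=snap("wrist"); cv2.imwrite("pics/w7.png",p); print(s["ee_pos"],s["tcp_rot"],s["ft_force"])
held(p,d,c,"yellow",s["ee_pos"][2]+8.5,30,24)
print(rim(p,d,c,"blue",80,33));
E
```

```text
t: 15.0
ee_pos: [486.7, -231.1, 159.1]
tcp_rot: [-0.0, 1.0, -0.0, 0.0]
ft_force: [0.5, -0.1, -1.6]
finger_gap: 0.668
finger_force: 64.1
[ 486.68408893 -231.1224117   159.0889036 ] [-3.26770462e-04  9.99999851e-01 -1.92013801e-04  3.92391309e-04] [ 0.51357803 -0.14582991 -1.63778942]
zmax [ 93.7 168.2]
8 435 [ 521.6 -242.2]
24 731 [ 482.  -231.1]
40 1083 [ 482.3 -230.7]
76 3364 [ 484.9 -230.1]
hull rim 214 [ 484.  -230.6] 0.41
(array([ 475.8, -230.2,   34.5]), array([ 480.4, -230. ,   30.9]), 994, array([285., 191.]))
```

View pics/w7.png

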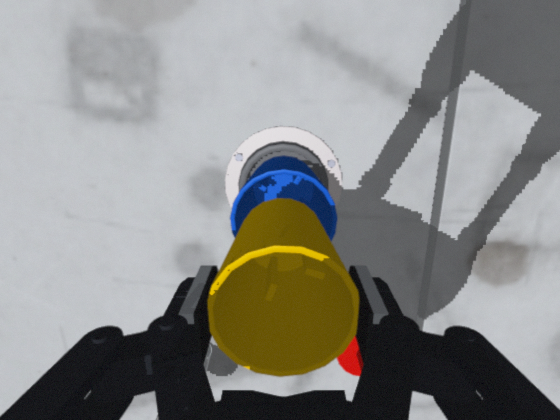

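Aligned laterally, with yellow about 1.5 mm far in x. I correct and lower.

```bash
python3 -m crank '[[0.15,0,0,0,1],[0,0,1,0,1],[0,0,1,0,1],[0,0,1,0,1],[0,0,1,0,1],[0,0,0.7,0,1],[0,0,0,0,1],[0,0,0,0,1]]'
python3 -m crank '[[0,0,0.3,0,1],[0,0,0.3,0,1],[0,0,0.1,0,1],[0,0,0,0,1],[0,0,0,0,1]]'
```

```text
t: 16.05
ee_pos: [484.6, -231.2, 111.7]
tcp_rot: [-0.0, 1.0, -0.0, 0.0]
ft_force: [0.1, -0.1, -1.1]
finger_gap: 0.668
finger_force: 64.1
t: 16.68
ee_pos: [484.8, -231.1, 105.6]
tcp_rot: [-0.0, 1.0, -0.0, 0.001]
ft_force: [-1.6, 0.7, 5.7]
finger_gap: 0.667
finger_force: 64.6
```

```bash
python3 -m crank '[[0,0,0,0,0.4],[0,0,0,0,0.1],[0,0,0,0,-1],[0,0,0,0,-1],[0,0,0,0,-1],[0,0,-1,0,-1],[0,0,-3,0,-1],[0,0,-4,0,-1]]'
python3 -m crank '[[5,0,-3,0,-1],[3,0,0,0,-1],[0,0,0,0,-1],[0,0,0,0,-1]]'
python3 - <<'E'
from m import *
s=monitor.get_state();p,d,c=snap("wrist"); cv2.imwrite("pics/w8.png",p); print(s["ee_pos"],s["ft_force"])
u,v,P=cloud(d,c)
for n,z,r in(("yellow",114,30),("blue",80,33)):
    m=mask(p,n)[v,u]&(abs(P[:,0]-480)<50)&(abs(P[:,1]+230)<50); Q=P[m]; print(n,np.percentile(Q[:,2],[1,50,97,99.5]).round(1)); q=Q[abs(Q[:,2]-z)<3]; print(len(q),circ(q[:,:2]))
E
```

```text
t: 17.68
ee_pos: [484.1, -230.9, 184.9]
tcp_rot: [-0.0, 1.0, 0.0, -0.001]
ft_force: [0.2, -1.5, -0.1]
finger_gap: 1.001
finger_force: 0.0
t: 18.18
ee_pos: [404.9, -231.2, 214.7]
tcp_rot: [-0.0, 1.0, -0.0, 0.0]
ft_force: [-0.1, 0.4, 0.8]
finger_gap: 0.999
finger_force: 0.0
[ 404.86647865 -231.16242739  214.72626258] [-0.07588857  0.35117643  0.78324814]
yellow [ 41.9  94.5 114.  114.5]
1017 (array([ 481.52061467, -230.7454491 ]), np.float64(27.979656687343944))
blue [ 4.8 59.2 80.  80.7]
481 (array([ 479.92762797, -230.13005839]), np.float64(30.71685587868388))
```

```bash
python3 -m crank '[[-0.5,4,0,0,-1],[-0.5,5.8,0,0,-1],[-0.5,5.8,0,0,-1],[-0.5,5.8,0,0,-1],[-0.5,5.8,0,0,-1],[-0.5,5.8,0,0,-1],[-0.5,5.8,0,0,-1],[-0.5,5.5,0,0,-1]]'; python3 -m crank '[[-0.2,2,0.5,0,-1],[0,0,0,0,-1],[0,0,0,0,-1]]'
python3 - <<'E'
from m import *
s=monitor.get_state();p,d,c=snap("wrist"); cv2.imwrite("pics/w9.png",p); print(s["ee_pos"])
print(rim(p,d,c,"green",76,27)); print(rim(p,d,c,"green",76))
E
```

```text
t: 19.23
ee_pos: [444.4, 214.7, 213.9]
tcp_rot: [-0.001, 1.0, -0.0, -0.0]
ft_force: [1.8, 0.6, -0.4]
finger_gap: 0.996
finger_force: 0.0
t: 19.6
ee_pos: [446.6, 230.9, 209.2]
tcp_rot: [0.0, 1.0, -0.0, -0.0]
ft_force: [0.7, 0.1, 0.4]
finger_gap: 0.998
finger_force: 0.0
[446.58286433 230.90650521 209.22232648]
(array([442., 236.,  30.]), array([443.7, 236.3,  24.9]), 857, array([289., 195.]))
(array([441.6, 235.9,  27.5]), array([443.7, 236.3,  24.9]), 857, array([289., 195.]))
```

```bash
python3 -m crank '[[0.2,0.5,4,0,-1],[0,0,5,0,-1],[0,0,3.3,0,-1],[0,0,2,0,-1],[0,0,0,0,-1],[0,0,0,0,-1]]'; python3 -m crank '[[0,0,0,0,1],[0,0,0,0,1],[0,0,0,0,1],[0,0,0,0,1],[0,0,0,0,1],[0,0,0,0,1]]'
```

```text
t: 20.4
ee_pos: [445.4, 237.0, 68.4]
tcp_rot: [0.0, 1.0, 0.001, 0.001]
ft_force: [0.4, 1.2, 0.1]
finger_gap: 1.0
finger_force: 0.0
t: 21.15
ee_pos: [445.2, 237.1, 68.2]
tcp_rot: [-0.0, 1.0, 0.0, 0.001]
ft_force: [-0.8, -1.4, 6.4]
finger_gap: 0.593
finger_force: 62.3
```

```bash
python3 -m crank '[[0,0,-1,0,1],[0,0,-3,0,1],[0,0,-5,0,1],[0,0,-5,0,1],[-0.5,-2,-2.5,0,1],[-1,-4,-0.5,0,1],[-1.3,-5,0,0,1],[-1.3,-5,0,0,1]]'; python3 -m crank '[[-1.3,-5,0,0,1],[-1.3,-5,0,0,1],[-1.3,-5,0,0,1],[-1.3,-5,0,0,1],[-1.2,-5,0,0,1],[-0.8,-4,0,0,1],[-0.2,-1.8,0,0,1],[0,0,0,0,1]]'; python3 -m crank '[[0,0,0,0,1]]'
python3 - <<'E'
from m import *
s=monitor.get_state();p,d,c=snap("wrist"); cv2.imwrite("pics/w10.png",p); print(s["ee_pos"],s["tcp_rot"],s["ft_force"])
held(p,d,c,"green",s["ee_pos"][2]+7.8,27,21)
print(rim(p,d,c,"yellow",114,30));
E
```

```text
t: 22.15
ee_pos: [485.5, 75.7, 237.0]
tcp_rot: [-0.001, 1.0, 0.0, 0.0]
ft_force: [-0.3, 0.8, -0.5]
finger_gap: 0.598
finger_force: 62.5
t: 23.15
ee_pos: [559.3, -231.5, 236.2]
tcp_rot: [0.001, 1.0, 0.0, -0.0]
ft_force: [0.5, 0.4, -0.6]
finger_gap: 0.595
finger_force: 62.5
t: 23.28
ee_pos: [559.6, -229.8, 236.8]
tcp_rot: [-0.001, 1.0, 0.0, 0.0]
ft_force: [-1.3, 0.1, -0.3]
finger_gap: 0.597
finger_force: 62.5
[ 559.55063623 -229.77597194  236.78539585] [-6.84165482e-04  9.99999719e-01  2.83809677e-04  1.16429104e-04] [-1.29475196  0.11139648 -0.29750685]
zmax [171.7 245.6]
8 269 [ 593.5 -225. ]
24 646 [ 590.7 -224.5]
40 1006 [ 591.  -225.4]
76 2895 [ 558.1 -228.7]
hull rim 193 [ 557.2 -229.3] 0.54
(array([ 482.4, -230.8,   29.7]), array([ 482.3, -230.9,   27.6]), 1380, array([280.,  95.]))
```

View pics/w10.png

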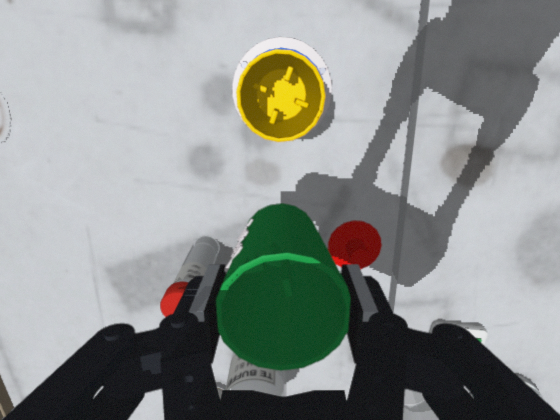

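Green is held upright, and the yellow mouth is clear at (280,95). Moving over it.

```bash
sed -i 's/\[20 if h<76 else 0,0\]/[30 if h<76 else 0,0]/' m.py; python3 -m crank '[[2,-0.15,0,0,1],[3.5,0,0,0,1],[1.8,0,2,0,1],[0,0,2,0,1],[0,0,0.6,0,1],[0,0,0,0,1],[0,0,0,0,1]]'
python3 - <<'E'
from m import *
s=monitor.get_state();p,d,c=snap("wrist"); cv2.imwrite("pics/w11.png",p); print(s["ee_pos"],s["tcp_rot"],s["ft_force"])
held(p,d,c,"green",s["ee_pos"][2]+7.8,27,21)
print(rim(p,d,c,"yellow",114,30));
E
```

```text
t: 24.2
ee_pos: [487.2, -232.6, 191.1]
tcp_rot: [-0.0, 1.0, -0.0, 0.0]
ft_force: [0.1, 0.4, 0.1]
finger_gap: 0.596
finger_force: 62.5
[ 487.15540276 -232.5861649   191.06103013] [-3.52508702e-04  9.99999863e-01 -1.76969825e-04  3.44962477e-04] [0.08829951 0.3768687  0.06523129]
zmax [126.  199.9]
8 292 [ 520.8 -226.9]
24 656 [ 518.2 -227.2]
40 1013 [ 518.  -226.8]
76 2888 [ 485.7 -231.5]
hull rim 190 [ 484.7 -232.2] 0.49
(array([ 476.3, -230.1,   31.5]), array([ 481.4, -230.6,   27.9]), 936, array([288., 197.]))
```

```bash
python3 -m crank '[[0.13,0.13,0,0,1],[0,0,1,0,1],[0,0,1,0,1],[0,0,1,0,1],[0,0,1,0,1],[0,0,0.5,0,1],[0,0,0,0,1],[0,0,0,0,1]]'
python3 -m crank '[[0,0,0.3,0,1],[0,0,0.3,0,1],[0,0,0,0,1],[0,0,0,0,1]]'
```

```text
t: 25.25
ee_pos: [485.3, -231.4, 145.8]
tcp_rot: [-0.0, 1.0, -0.0, 0.0]
ft_force: [-0.3, -0.3, -0.9]
finger_gap: 0.594
finger_force: 62.5
t: 25.75
ee_pos: [485.4, -231.1, 140.1]
tcp_rot: [-0.0, 1.0, 0.0, 0.0]
ft_force: [-1.4, 1.6, 3.8]
finger_gap: 0.594
finger_force: 62.9
```

```bash
python3 -m crank '[[0,0,0,0,0.3],[0,0,0,0,0],[0,0,0,0,-1],[0,0,0,0,-1],[0,0,0,0,-1],[0,0,-1,0,-1],[0,0,-3,0,-1],[0,0,-4,0,-1]]'
python3 -m crank '[[5,0,-3,0,-1],[3,0,0,0,-1],[0,0,0,0,-1],[0,0,0,0,-1]]'
python3 - <<'E'
from m import *
s=monitor.get_state();p,d,c=snap("wrist"); cv2.imwrite("pics/w12.png",p); print(s["ee_pos"],s["ft_force"])
u,v,P=cloud(d,c)
for n,z,r in(("green",148,27),("yellow",114,30),("blue",80,33)):
    m=mask(p,n)[v,u]&(abs(P[:,0]-480)<50)&(abs(P[:,1]+230)<50); Q=P[m]; print(n,np.percentile(Q[:,2],[1,50,97,99.5]).round(1)); q=Q[abs(Q[:,2]-z)<3]; print(len(q),circ(q[:,:2]))
E
```

```text
t: 26.75
ee_pos: [484.8, -231.2, 219.9]
tcp_rot: [-0.0, 1.0, 0.0, -0.001]
ft_force: [1.1, 0.2, -1.1]
finger_gap: 1.004
finger_force: 0.0
t: 27.25
ee_pos: [405.5, -231.4, 249.7]
tcp_rot: [-0.0, 1.0, -0.0, 0.0]
ft_force: [-0.3, 0.6, 0.0]
finger_gap: 0.999
finger_force: 0.0
[ 405.54382208 -231.35706241  249.66046993] [-0.29707289  0.57341414  0.0339768 ]
green [ 85.2 130.7 147.9 148.5]
866 (array([ 482.5853169, -231.5912174]), np.float64(25.001459561159603))
yellow [ 68.6 102.1 114.3 115.4]
434 (array([ 481.06949239, -230.76547861]), np.float64(27.746767635511368))
blue [ 4.2 59.5 80.2 80.8]
372 (array([ 480.20381817, -230.09098552]), np.float64(30.897661534029563))
```

View pics/w12.png

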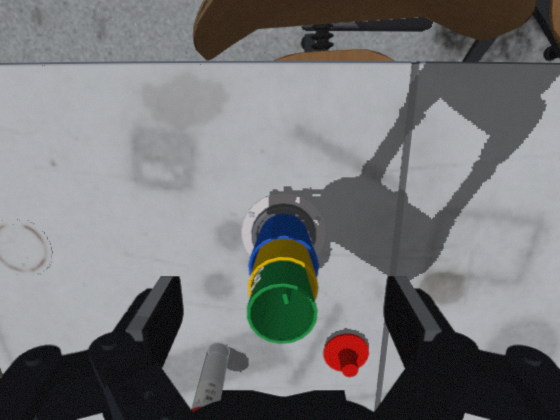

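Stack so far is seated: green rim at z=148, yellow 114, blue 80, nearly concentric. On to the cap, seen at (345,350).

```bash
python3 -m crank '[[-4,1.5,0,0,-1],[-5.5,1.8,0,0,-1],[-5.5,1.8,0,0,-1],[-5,1.7,1,0,-1],[-3.2,1,3,0,-1],[0,0,3,0,-1],[0,0,0,0,-1],[0,0,0,0,-1]]'
python3 - <<'E'
from m import *
s=monitor.get_state();p,d,c=snap("wrist"); cv2.imwrite("pics/w13.png",p); print(s["ee_pos"])
u,v,P=cloud(d,c); m=mask(p,"red")[v,u]&(abs(P[:,0]-637)<50)&(abs(P[:,1]+153)<50); Q=P[m]
print(np.percentile(Q[:,2],[1,50,99.5]))
k=Q[Q[:,2]>39.5]; print("knobtop",len(k),k.mean(0),cv2.minEnclosingCircle(k[:,:2].astype(np.float32)))
k=Q[abs(Q[:,2]-14)<2]; print("disc",len(k),cv2.minEnclosingCircle(k[:,:2].astype(np.float32)))
print(rim(p,d,c,"red",14,29,near=(283,185)))
E
```

```text
t: 28.3
ee_pos: [637.6, -153.3, 180.5]
tcp_rot: [-0.0, 1.0, -0.0, 0.0]
ft_force: [0.4, 0.3, 0.1]
finger_gap: 1.001
finger_force: 0.0
[ 637.56207167 -153.2777549   180.45413314]
[11.47164006 13.83695789 42.62238225]
knobtop 495 [ 637.17743918 -151.76623231   41.41752255] ((637.5285034179688, -151.76095581054688), 10.019043922424316)
disc 2715 ((637.6727294921875, -151.70217895507812), 28.941923141479492)
(array([ 637.3, -152. ,   29. ]), array([ 638.9, -151.7,   22.1]), 2773, array([284., 189.]))
```

View pics/w13.png

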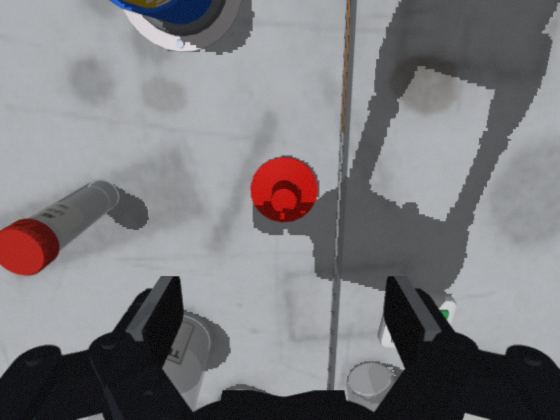

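```bash
python3 -m crank '[[0,0.15,4,0,-1],[0,0,5,0,-1],[0,0,3.5,0,-1],[0,0,2.1,0,-1],[0,0,0,0,-1],[0,0,0,0,-1]]'; python3 -m crank '[[0,0,0,0,1],[0,0,0,0,1],[0,0,0,0,1],[0,0,0,0,1],[0,0,0,0,1],[0,0,0,0,1],[0,0,0,0,1],[0,0,0,0,1]]'
```

```text
t: 29.1
ee_pos: [638.5, -152.2, 36.2]
tcp_rot: [-0.0, 1.0, -0.001, 0.002]
ft_force: [1.2, 1.2, 1.0]
finger_gap: 1.0
finger_force: 0.0
t: 30.1
ee_pos: [637.4, -151.8, 33.9]
tcp_rot: [-0.0, 1.0, -0.0, 0.0]
ft_force: [0.2, -0.6, 3.9]
finger_gap: 0.211
finger_force: 58.6
```

```bash
python3 -m crank '[[0,0,-1,0,1],[0,0,-3,0,1],[0,0,-5,0,1],[0,0,-5,0,1],[0,0,-4,0,1],[1.5,-1.5,-2,0,1],[3,-3,0,0,1],[2.2,-2.4,0,0,1]]'; python3 -m crank '[[1,-1,0,0,1],[0,0,0,0,1],[0,0,0,0,1]]'
python3 - <<'E'
from m import *
s=monitor.get_state();p,d,c=snap("wrist"); cv2.imwrite("pics/w14.png",p); print(s["ee_pos"],s["tcp_rot"],s["ft_force"])
z=s["ee_pos"][2]
print("green",rim(p,d,c,"green",148,27))
u,v,P=cloud(d,c); Q=P[mask(p,"red")[v,u]&(P[:,2]>150)]
print(np.percentile(Q[:,2],[1,50,99.5])-z)
k=Q[abs(Q[:,2]-(z-19.9))<3]; print("disc",len(k),cv2.minEnclosingCircle(k[:,:2].astype(np.float32)),circ(k[:,:2]))
k=Q[Q[:,2]>z+5]; print("knob",len(k),cv2.minEnclosingCircle(k[:,:2].astype(np.float32)) if len(k) else 0)
print(rim(p,d,c,"red",z-19.9,29))
E
```

```text
t: 31.1
ee_pos: [568.1, -222.3, 232.5]
tcp_rot: [0.0, 1.0, 0.0, -0.001]
ft_force: [0.6, -0.6, -1.6]
finger_gap: 0.217
finger_force: 58.6
t: 31.48
ee_pos: [560.6, -230.2, 233.0]
tcp_rot: [-0.0, 1.0, 0.0, -0.0]
ft_force: [-0.0, 0.3, 0.3]
finger_gap: 0.213
finger_force: 58.6
[ 560.55131694 -230.1838409   233.03555718] [-4.10494355e-04  9.99999843e-01  3.45715477e-04 -1.59457658e-04] [-0.01924853  0.3120506   0.30250629]
green (array([ 483.4, -231.7,   26.6]), array([ 483.3, -231.7,   24.7]), 1701, array([279.,  97.]))
[-21.9068367  -19.64104832  11.54453829]
disc 4601 ((560.3160400390625, -229.25306701660156), 28.698055267333984) (array([ 555.97987675, -229.36886479]), np.float64(19.502711842200338))
knob 1867 ((556.2420654296875, -243.9697723388672), 25.222524642944336)
(array([ 560.7, -229.5,   30.5]), array([ 567.7, -229.3,   27.7]), 4665, array([283., 270.]))
```

View pics/w14.png

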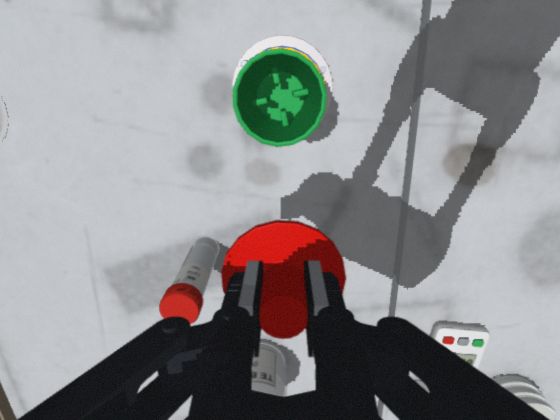

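Cap held level, green mouth clear at (279,97). Moving over it.

```bash
python3 -m crank '[[2,-0.2,0,0,1],[3.75,0,0,0,1],[2,0,1.5,0,1],[0,0,2,0,1],[0,0,1,0,1],[0,0,0,0,1],[0,0,0,0,1]]'
python3 - <<'E'
from m import *
s=monitor.get_state();p,d,c=snap("wrist"); cv2.imwrite("pics/w15.png",p); print(s["ee_pos"],s["tcp_rot"],s["ft_force"])
z=s["ee_pos"][2]
u,v,P=cloud(d,c); Q=P[mask(p,"red")[v,u]&(P[:,2]>150)]
k=Q[abs(Q[:,2]-(z-19.9))<3]; print("disc",len(k),cv2.minEnclosingCircle(k[:,:2].astype(np.float32)))
g=P[mask(p,"green")[v,u]&(abs(P[:,2]-148)<3)]; 
from scipy.optimize import least_squares
print("green",len(g),circ(g[:,:2]) if len(g)>9 else 0, least_squares(lambda a:np.hypot(*(g[:,:2]-a).T)-25,[482,-231],loss="soft_l1").x)
E
```

```text
t: 32.4
ee_pos: [483.4, -232.8, 188.7]
tcp_rot: [-0.0, 1.0, -0.0, 0.0]
ft_force: [0.5, -0.3, -0.5]
finger_gap: 0.211
finger_force: 58.6
[ 483.35050493 -232.76217312  188.73408259] [-3.67616064e-04  9.99999923e-01 -4.03303167e-05  1.29383020e-04] [ 0.54073618 -0.28164229 -0.51325366]
disc 4595 ((482.9037170410156, -231.93544006347656), 28.6833438873291)
green 619 (array([ 482.27429123, -231.45594813]), np.float64(24.79700807292544)) [ 482.502153   -231.46071292]
```

View pics/w15.png

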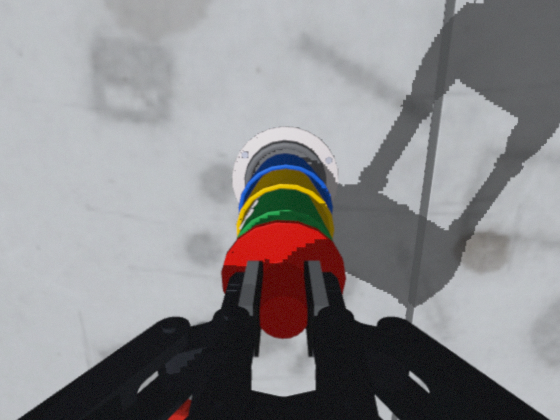

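Within 0.5 mm of the green mouth, so I lower it 17 mm onto the rim.

```bash
python3 -m crank '[[0,0,0.4,0,1],[0,0,0.4,0,1],[0,0,0.4,0,1],[0,0,0.2,0,1],[0,0,0,0,1],[0,0,0,0,1]]'
python3 -m crank '[[0,0,0.2,0,1],[0,0,0.2,0,1],[0,0,0,0,1],[0,0,0,0,1]]'
```

```text
t: 33.2
ee_pos: [482.8, -232.9, 174.6]
tcp_rot: [-0.0, 1.0, -0.0, 0.0]
ft_force: [0.5, -1.0, -0.3]
finger_gap: 0.213
finger_force: 58.6
t: 33.7
ee_pos: [483.1, -233.0, 172.0]
tcp_rot: [-0.0, 1.0, -0.001, 0.001]
ft_force: [-0.7, 0.6, 5.5]
finger_gap: 0.22
finger_force: 59.0
```

```bash
python3 -m crank '[[0,0,0,0,0.6],[0,0,0,0,0.4],[0,0,0,0,0],[0,0,0,0,-1],[0,0,0,0,-1],[0,0,0,0,-1],[0,0,-1,0,-1],[0,0,-3,0,-1]]'
python3 -m crank '[[0,0,-4,0,-1],[5,0,-2,0,-1],[4,0,0,0,-1],[0,0,0,0,-1],[0,0,0,0,-1]]'
python3 - <<'E'
from m import *
s=monitor.get_state();p,d,c=snap("wrist"); print(s["ee_pos"],s["ft_force"])
u,v,P=cloud(d,c)
for n,z in(("red",152),("green",148),("yellow",114),("blue",80)):
    m=mask(p,n)[v,u]&(abs(P[:,0]-480)<50)&(abs(P[:,1]+230)<50); Q=P[m]; q=Q[abs(Q[:,2]-z)<2]; print(n,np.percentile(Q[:,2],[1,50,97,99.5]).round(1),len(q),cv2.minEnclosingCircle(q[:,:2].astype(np.float32)))
q,_,_=snap("scene"); cv2.imwrite("pics/end.png",cv2.hconcat([cv2.resize(q[100:380,150:430],(400,400)),cv2.resize(p[130:,140:430],(400,400))]))
E
```

```text
t: 34.7
ee_pos: [482.0, -232.5, 209.6]
tcp_rot: [-0.0, 1.0, 0.001, -0.002]
ft_force: [0.4, 0.0, 0.8]
finger_gap: 1.001
finger_force: 0.0
t: 35.33
ee_pos: [393.0, -232.9, 271.0]
tcp_rot: [0.0, 1.0, -0.0, 0.001]
ft_force: [-0.3, -0.5, -0.3]
finger_gap: 1.003
finger_force: 0.0
[ 393.0168631  -232.89839513  271.04023479] [-0.28368826 -0.46414808 -0.3274988 ]
red [149.9 152.3 180.2 180.8] 2481 ((483.2175598144531, -231.99671936035156), 29.091955184936523)
green [106.2 127.7 143.1 144.8] 0 ((0.0, 0.0), 0.0)
yellow [ 68.9 102.5 114.5 146.5] 342 ((480.5884704589844, -230.88784790039062), 29.42445945739746)
blue [ 4.8 59.5 80.2 80.9] 298 ((479.15155029296875, -230.34808349609375), 32.412296295166016)
```

View pics/end.png

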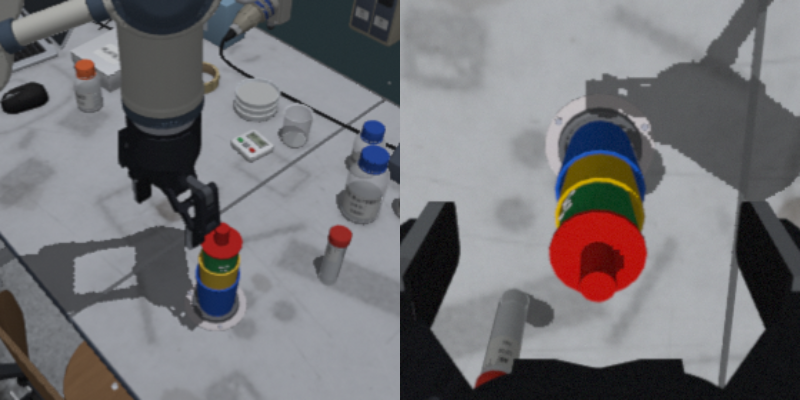

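The cap disc is at z=152 and the knob top at 180, exactly the seated heights. The stack is upright, the bottle, tube and timer haven't moved, and the gripper is clear. Handing in.

```bash
python3 -c "
from station import workorder
print(workorder.hand_in())"
```

```text
the job is handed in; nothing more can be done
None
```

I put the blue, yellow and green beakers and then the red cap into the holder in that order. The final camera check showed each one seated and upright and the bottle, tube and timer in place. I handed the job in at about 35 s; no verdict came back.

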